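# Open the guard and mark a tappet on the palm press

## Robot

A 7-joint arm with a two-finger parallel gripper is mounted at the origin on the work surface. World frame = base frame: x ahead of the robot, y to its left, z up, the work surface at z = 0. Lengths are in m, angles in rad, forces in N, time in s.
With the tool pointing down it reaches from about 0.425 to 0.925 m from the base axis. Payload 6.8 kg.
Tool frame: the origin (TCP) lies at the very end of the fingers, on their centre line; the grasp point (between the pads) lies 19 mm behind it; z points along the fingers, y is the line along which they close (so a half turn about z gives the same grasp; the last joint's range is limited). The gripper opens to 85 mm and grips with 20 to 120 N. Pads are 22 mm wide; open, the fingers measure 114 mm over their backs; the gripper's body (76 mm by 85 mm) begins 54 mm behind the grasp point. The pads swing forward as they close: fully open they stand 13 mm farther back than shut.
Start: joints at [1.146, 0.477, 0.022, 1.555, -0.011, 1.109, -0.083], TCP at [0.21, -0.641, 0.231] pointing down, gripper open.
Joint ranges: [-2.96, 2.96], [-0.34, 2.1], [-1.41, 1.46], [0.24, 2.44], [-1.37, 4.51], [0.17, 1.92], [-2.96, 2.96]. Speed limits (rad/s): [2.39, 2.39, 3.14, 3.14, 3.14, 3.14, 3.14].

## Interface

Orientations are given as a unit quaternion [w, x, y, z].
In Python, from station import bot gives the robot as it stands.
- The arm moves only by the tool jog_arm, never from a script. Its argument "motion" is a list of rows, each a list of 7 numbers: the turn, a rotation vector about the tool's x, y, z in rad, then the shift along the tool's x, y, z in mm, then the finger opening in mm, from 0 to 85.4. A call has 1 to 10 rows; each row is the pose to reach, as a shift and turn from the pose commanded when the call began, along the tool's axes at that moment; what a row does not reach only later rows make up. A row lasts 1/8 s, in which the tool goes at most 62.5 mm and 10.7 degrees, less where a joint would pass 70% of its speed; a pose out of reach is approached as far as the arm can. A call with a gripper value outside its range is refused whole. The fingers move at their own pace and stop on an object; "grip_force" is the grip in N (left out, the last holds). Time passes only in rows, so rows that repeat a pose let the fingers close. It gives the time, the measured TCP pose, the force, the opening and the grip force at its end, in the units of the state.
- bot.get_obs(): the state, without advancing time (a new reading comes with each control period).
- bot.read_camera(name): name is "scene" or "top"; returns a dict with "pixels" (420x560x3 uint8, red, green, blue), "camera_matrix" (3x3 intrinsics, pixels), "T" (4x4, takes a point from camera to world coordinates). Camera axes: x right, y down, z forward; pixel columns grow to the right and rows downward; lengths in m; the calibration is good to about 2 mm. A picture is of the moment at which its call begins. There is no depth.
- bot.hand_in(): hands the job in; it is judged then, once.
Trained networks look in a picture, given as the dict that the camera call returned (one of the last four; its "shot" number tells which), for a name from the list of things; names that differ only in an ending like _2 or _b are one class to them, and where a whole thing is asked for, a point or a joint stands for the part that bears it (a point fixed in the world has none). Each returns a list of dicts, best first, with "score" (0 to 1); they miss things now and then, are a little off and sometimes report something else, mostly with a low value. They report only what shows in the picture. A call takes as long as a camera call.
- bot.spot_in(thing, picture): "xy" ([column, row] in pixels, amid what is visible of it).
- bot.tip_of(thing, picture): "xy" ([column, row] in pixels: a listed point, or the origin of a listed thing).
The state is a dict: "t": time; "q": joint angles; "joint_vel": joint speeds; "joint_torque": joint torques, N m; "eef_pos": TCP position; "tool_rot": TCP orientation; "contact_force": force on the tool from outside, world axes, zero at the start; "torque": the same for the moment, N m; "gripper_width": opening from 0.0 (shut) to 1.0 (fully open); "grasp_force": force on a finger pad.
Only numpy, scipy, OpenCV 4.12 (cv2) and the standard library are available. Lean on these libraries where they do the work, as an engineer would, in place of code of your own. Each camera call takes 0.05 s, during which the arm holds its last target. There are 200 camera calls.

## Task

Mark the tappet that sits in the blue palm press: swing the yellow counterweighted guard up past its balance point so that it rests fully open by itself, let go of it, then push the red plunger head straight down to its stop, keep it there for a moment (about half a second) and let it spring back up. Leave the guard open, and do not disturb the loose parts standing around the press.

Things in the scene. Friction and masses are not known exactly. Their poses are not given: they have to be found in the camera images.
- press: Blue steel C-frame palm marking press, fixed; base 200 (x) x 140 (y) x 16 mm. Origin: base's underside on the bench, below the plunger's axis. Its -x is the operator's side (roughly to the robot, turned up to 0.4 rad), +x its rear column, z up. A tappet sits in a nest under the plunger.
- guard_bar (a point): Centre of the guard's orange round grip bar, 12 mm thick, along the press's y, free over 100 mm between two yellow arms. Guard closed: at (-90, 0, 145) mm in the press's frame, 170 mm from the hinge axis. A grille of rods between the arms begins 55 mm behind it, top 158 mm above the bench. Fixed to the guard; can turn between gripper pads.
- guard_hinge (a point): Middle of the guard's hinge axis, at (80, 0, 145) mm in the press's frame; the axis runs along the press's y.
- guard (a joint): Guard angle, rad. 0 closed, arms level, a grille of five steel rods over the plunger head. Grows as the bar goes up and over: bar = hinge + 170 mm x (-cos, 0, sin) in the press's frame. 1.83: rear stop, fully open. Counterweighted: released below about 0.75 it sinks shut; past that it swings to the rear stop by itself on a damped hinge in 1 to 4 s. About 1 N lifts it.
- plunger_top (a point): Centre of the flat top of the red plunger head: a mushroom knob 48 mm in diameter, 18 mm thick, its top 136 mm above the bench when up, on the press's origin axis. It moves down with the head.
- plunger (a joint): Plunger travel in m: 0 up, 0.015 fully down on its stop (the head then sits on the brass collar, 15 mm below it at rest). A spring pushes it back up: about 3 N to start it, about 10 N at the stop; it springs up when released. It cannot be reached while the guard is closed.
- tappet_work_mid (a point): The steel tappet to be marked, 32 mm in diameter, 26 mm tall, sitting in the press's nest (a low ring 9 mm high); this point is its centre. It is not to be touched.
- tappet_0_mid (a point): A loose bucket tappet standing by the press, a bright steel cylinder 32 mm in diameter, 26 mm tall; this point is its centre. A bystander.
- tappet_1_mid (a point): A loose bucket tappet standing by the press, a bright steel cylinder 32 mm in diameter, 26 mm tall; this point is its centre. A bystander.
- tappet_2_mid (a point): A loose bucket tappet standing by the press, a bright steel cylinder 32 mm in diameter, 26 mm tall; this point is its centre. A bystander.
- pulley_mid (a point): Dark steel toothed timing pulley lying flat, 90 mm across, 22 mm thick with a hub to 34 mm; this point lies on its axis 15 mm above the bench. A bystander.
- parts_box_mid (a point): Closed red parts carton 90 x 60 x 45 mm; this point is its centre. A bystander.
- bearing_mid (a point): Steel bearing ring lying flat, 80 mm outside and 40 mm inside diameter, 22 mm tall; this point is its centre. A bystander.

How it is judged:
By the outcome, as a careful person would: the job done as asked, in the order asked, and still so for the second after the job is handed in, with the robot touching nothing.
It also fails if it takes over 51 s, if anything falls off the work surface, if the arm or the gripper's body presses on something with over 40 N, if the wrist force passes 120 N, or if a joint passes its speed limit or range.

## Working session

There is one attempt and no reset: what is moved stays moved. The work goes in short steps, Python scripts to look and compute and a tool call to move; the robot and the scene stay as the last step left them, time stands still between calls to the robot, and variables do not carry over. Pictures are saved under pics/ and viewed, at most 10 in all, crops included, and the job is handed in when it is done.

Besides the shell and the picture viewer there is one more tool, called as name(argument=value, ...), one argument or row to a line, values as JSON. jog_arm: Moves the arm, as the interface text tells. Its arguments: {"type":"object","properties":{"motion":{"type":"array"},"grip_force":{"type":"number"}},"required":["motion"]}

```bash
mkdir -p pics
cat > h.py <<'E'
from station import bot
import numpy as np, cv2
from scipy.spatial.transform import Rotation as R
def ray(p,xy):
    d=np.linalg.inv(p["camera_matrix"])@np.array([*xy,1.]); T=np.array(p["T"]); return T[:3,3],T[:3,:3]@d
def at_z(p,xy,z):
    o,d=ray(p,xy); return o+d*(z-o[2])/d[2]
def proj(p,X):
    T=np.linalg.inv(p["T"]); c=T[:3,:3]@np.array(X)+T[:3,3]; u=p["camera_matrix"]@c; return u[:2]/u[2]
def save(p,n): cv2.imwrite(f"pics/{n}.png",p["pixels"][:,:,::-1])
E
python3 - <<'E'
from h import *
np.set_printoptions(precision=3,suppress=True)
Z=dict(press=0,guard_bar=.145,guard_hinge=.145,plunger_top=.136,tappet_work_mid=.03,tappet_0_mid=.013,pulley_mid=.015,parts_box_mid=.0225,bearing_mid=.011)
for c in("scene","top"):
    p=bot.read_camera(c); save(p,c+"0"); print(c,p["T"][:3,3],p["T"][:3,2])
    for k,z in Z.items():
        for r in bot.tip_of(k,p)[:3]: print(k,round(r["score"],2),np.array(r["xy"]),at_z(p,r["xy"],z))
o=bot.get_obs();print(o["t"],o["eef_pos"],o["tool_rot"],R.from_quat(np.roll(o["tool_rot"],-1)).as_matrix())
E
```

```text
scene [1.078 0.458 0.805] [-0.507 -0.428 -0.748]
press 0.85 [288.9 238. ] [ 0.585  0.059 -0.   ]
guard_bar 0.74 [320.  160.5] [0.483 0.055 0.145]
guard_hinge 0.81 [256.  210.8] [0.663 0.046 0.145]
plunger_top 0.54 [291.7 189.9] [0.575 0.057 0.136]
tappet_work_mid 0.62 [254.5 159.7] [ 0.474 -0.135  0.03 ]
tappet_work_mid 0.56 [283.9 230. ] [0.594 0.053 0.03 ]
pulley_mid 0.58 [345.4 312.5] [0.662 0.255 0.015]
parts_box_mid 0.87 [257.8 160.8] [ 0.466 -0.132  0.022]
bearing_mid 0.65 [203.2 195. ] [ 0.618 -0.161  0.011]
bearing_mid 0.63 [344.2 312.8] [0.662 0.252 0.011]
top [0.545 0.036 0.815] [ 0.09   0.021 -0.996]
guard_bar 0.95 [276.3 282.4] [0.494 0.056 0.145]
guard_hinge 0.61 [280.4 187.9] [0.661 0.045 0.145]
guard_hinge 0.53 [277.1 237.8] [0.572 0.053 0.145]
plunger_top 0.75 [277.6 233. ] [0.581 0.052 0.136]
tappet_0_mid 0.56 [207.7 281.4] [0.49  0.204 0.013]
tappet_0_mid 0.21 [274.7 287.3] [0.474 0.064 0.013]
pulley_mid 0.61 [377.3 215.3] [ 0.619 -0.155  0.015]
parts_box_mid 0.64 [367.5 288.9] [ 0.468 -0.126  0.022]
bearing_mid 0.91 [180.8 201.1] [0.661 0.261 0.011]
1.0 [ 0.21  -0.641  0.231] [0.    0.987 0.158 0.   ] [[ 0.95   0.311  0.   ]
 [ 0.311 -0.95  -0.   ]
 [ 0.     0.    -1.   ]]
```

View pics/scene0.png

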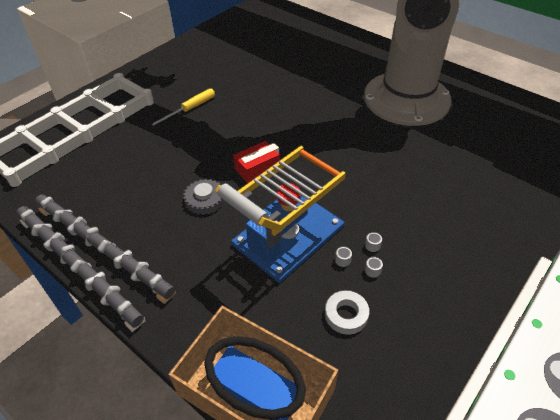

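View pics/top0.png

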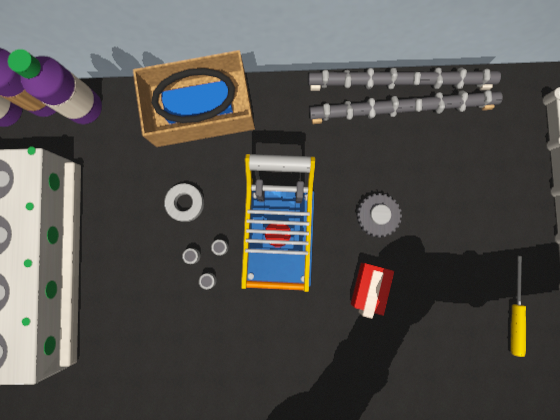

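The scene picture shows the closed guard, its orange bar around (320,160) in scene and (276,286) in top. The red head sits under the rods at (277,233) in top. Tappets and bearing are on the left, and the box (372,290) and pulley (380,214) on the right. The networks confused the bearing and pulley in a few spots, but the press points agree between views.

```bash
cat >> h.py <<'E'
def delta(pos,yaw_y):
    "tool-frame shift mm and z-turn to reach world pos, tool down, tool y at heading yaw_y"
    o=bot.get_obs(); M=R.from_quat(np.roll(o["tool_rot"],-1)); x=[np.sin(yaw_y),-np.cos(yaw_y),0];y=[np.cos(yaw_y),np.sin(yaw_y),0]
    x=np.cross(y,[0,0,-1]); T=R.from_matrix(np.array([x,y,[0,0,-1]]).T)
    return (M.inv()*T).as_rotvec().round(3), (M.inv().apply(np.array(pos)-o["eef_pos"])*1000).round(1)
E
python3 - <<'E'
from h import *
np.set_printoptions(precision=3,suppress=True)
for c in("scene","top"):
    p=bot.read_camera(c); hsv=cv2.cvtColor(p["pixels"],cv2.COLOR_RGB2HSV)
    m=cv2.inRange(hsv,(6,150,120),(16,255,255)); n,l,s,_=cv2.connectedComponentsWithStats(m); 
    k=1+np.argmax(s[1:,4]); ys,xs=np.where(l==k); vx,vy,x0,y0=cv2.fitLine(np.c_[xs,ys].astype(np.float32),2,0,.01,.01).ravel()
    t=(xs-x0)*vx+(ys-y0)*vy
    a,b=[at_z(p,(x0+u*vx,y0+u*vy),.148) for u in(t.min(),t.max())]
    d=a-b; d=d*np.sign(d[1]); print(c,s[k],a,b,(a+b)/2,np.linalg.norm(d),"yaw",np.arctan2(-d[0],d[1]))
for w in([.5,-.3,.26],[.488,.0555,.26]): print(w,delta(w,-.06))
E
```

```text
scene [299 149  41  28 233] [0.487 0.007 0.148] [0.494 0.106 0.148] [0.491 0.057 0.148] 0.09883305753784223 yaw -0.0699623683358314
top [247 281  57   5 105] [0.497 0.107 0.148] [0.491 0.01  0.148] [0.494 0.058 0.148] 0.0972348359390744 yaw -0.0708507710679559
[0.5, -0.3, 0.26] (array([ 0.   ,  0.   , -1.194]), array([ 381.6, -234.2,  -28.7]))
[0.488, 0.0555, 0.26] (array([ 0.   ,  0.   , -1.194]), array([ 481. , -575.8,  -28.7]))
```

jog_arm(
  motion=[
    [0,0,-0.12,40,-25,-5,45],
    [0,0,-0.27,90,-55,-10,45],
    [0,0,-0.42,145,-90,-20,45],
    [0,0,-0.57,200,-125,-30,45],
    [0,0,-0.72,255,-160,-30,45],
    [0,0,-0.87,310,-195,-30,45],
    [0,0,-1.02,365,-240,-30,45],
    [0,0,-1.15,395,-295,-30,45],
    [0,0,-1.2,415,-350,-30,45],
    [0,0,-1.2,430,-400,-30,45],
  ],
  grip_force=20,
)

```text
t: 2.35
eef_pos: [0.4947, -0.13, 0.2615]
tool_rot: [0.0, 0.726, 0.688, 0.0]
contact_force: [1.0, 0.1, -0.1]
gripper_width: 0.528
grasp_force: 0.0
```

Run:
```python
from h import *
print(delta([.491,.057,.22],-.068),bot.get_obs()["q"])
```

```text
(array([ 0.001, -0.   ,  0.015]), array([186.6, -13.6,  41.5])) [ 0.54659408  0.21248774 -0.47191634  1.88010615  0.10913161  1.07323839
 -0.0215598 ]
```

jog_arm(
  motion=[
    [0,0,0.015,40,-3,5,45],
    [0,0,0.015,90,-6,15,45],
    [0,0,0.015,135,-10,25,45],
    [0,0,0.015,165,-12,35,45],
    [0,0,0.015,180,-13,40,45],
    [0,0,0.015,186,-13.5,41,45],
    [0,0,0.015,186,-13.5,41,45],
  ],
)

```text
t: 3.22
eef_pos: [0.491, 0.0541, 0.2205]
tool_rot: [0.0, 0.731, 0.682, 0.0]
contact_force: [-0.1, 0.1, -0.8]
gripper_width: 0.526
grasp_force: 0.0
```

Run:
```python
from h import *
for c in("scene","top"):
    p=bot.read_camera(c); save(p,c+"1")
    for k in("guard_bar",):
        for r in bot.tip_of(k,p)[:2]: print(k,round(r["score"],2),np.array(r["xy"]),at_z(p,r["xy"],.145))
a,b=[cv2.imread(f"pics/{c}1.png")[100:340,130:430] for c in("scene","top")]
cv2.imwrite("pics/c1.png",cv2.resize(np.hstack([a,b]),(800,320)))
print(delta([.491,.057,.126],-.068),bot.get_obs()["eef_pos"])
```

```text
guard_bar 0.76 [319.5 162.5] [0.48859921 0.05793386 0.145     ]
(array([ 0.   ,  0.   , -0.003]), array([ 3.7, -0.4, 94.5])) [0.49106084 0.05333447 0.22050639]
```

View pics/c1.png

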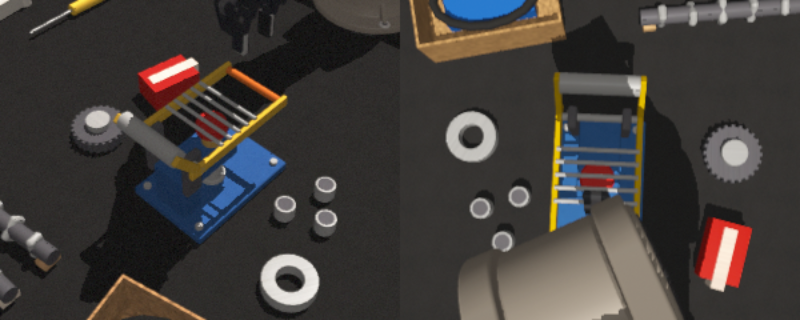

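The gripper is above the orange bar (scene crop around (245,45)), with the loose parts clear. I'll descend and grip.

jog_arm(
  motion=[
    [0,0,0,2,-1,25,45],
    [0,0,0,3,-1,55,45],
    [0,0,0,3,-1,80,45],
    [0,0,0,3,-1,92,45],
    [0,0,0,3,-1,94,45],
    [0,0,0,3,-1,94,45],
  ],
)

```text
t: 4.18
eef_pos: [0.4907, 0.0574, 0.127]
tool_rot: [0.0, 0.731, 0.682, 0.0]
contact_force: [0.5, -0.2, 0.5]
gripper_width: 0.53
grasp_force: 0.0
```

jog_arm(
  motion=[
    [0,0,0,0,0,0,8],
    [0,0,0,0,0,0,8],
    [0,0,0,0,0,0,8],
    [0,0,0,0,0,0,8],
    [0,0,0,0,0,0,8],
    [0,0,0,0,0,0,8],
  ],
  grip_force=20,
)

```text
t: 4.92
eef_pos: [0.4894, 0.0574, 0.1269]
tool_rot: [-0.0, 0.731, 0.682, -0.001]
contact_force: [-4.0, -0.1, 7.5]
gripper_width: 0.128
grasp_force: 21.2
```

jog_arm(
  motion=[
    [0,0,0,0,-1,-8,8],
    [0,0,0,0,0,-17,8],
    [0,0,0,0,2.5,-34,8],
    [0,0,0,0,6.5,-50,8],
    [0,0,0,0,12.5,-66,8],
    [0,0,0,0,20,-81.5,8],
    [0,0,0,0,20,-81.5,8],
  ],
)

```text
t: 5.8
eef_pos: [0.5092, 0.056, 0.2092]
tool_rot: [-0.001, 0.731, 0.682, -0.001]
contact_force: [-7.7, 0.6, 3.1]
gripper_width: 0.131
grasp_force: 20.1
```

jog_arm(
  motion=[
    [0,0,0,0,8,-14.5,8],
    [0,0,0,0,18,-28,8],
    [0,0,0,0,29.5,-40.5,8],
    [0,0,0,0,42,-51.5,8],
    [0,0,0,0,56,-61.5,8],
    [0,0,0,0,71,-70,8],
    [0,0,0,0,71,-70,8],
  ],
)

```text
t: 6.68
eef_pos: [0.5833, 0.0508, 0.2813]
tool_rot: [0.001, 0.731, 0.682, 0.002]
contact_force: [-5.1, 0.2, 9.0]
gripper_width: 0.13
grasp_force: 21.1
```

Run:
```python
from h import *
p=bot.read_camera("scene"); save(p,"s2"); print(bot.get_obs()["q"])
```

```text
[ 0.24777535  0.33689798 -0.5603404   1.69108283  0.19346307  1.16533176
 -0.43319883]
```

View pics/s2.png

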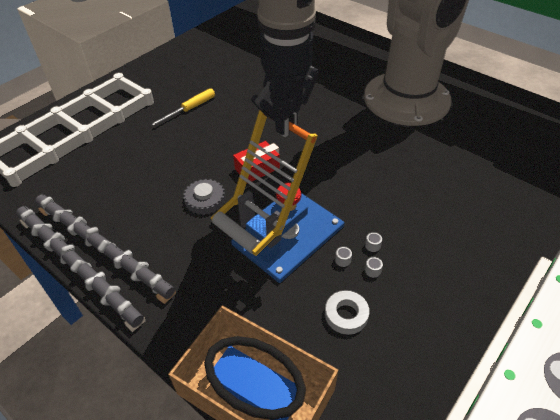

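The guard is up at about 1.1 rad with the bar at (303,132) still in the grip. I'll carry it further, then release upward.

jog_arm(
  motion=[
    [0,0,0,0,15,-7,8],
    [0,0,0,0,31,-12,8],
    [0,0,0,0,48,-16,8],
    [0,0,0,0,65,-18,8],
    [0,0,0,0,82,-18,8],
    [0,0,0,0,82,-18,8],
    [0,0,0,0,82,-18,50],
    [0,0,0,0,82,-18,50],
    [0,0,0,0,82,-18,50],
  ],
)

```text
t: 7.85
eef_pos: [0.6623, 0.0452, 0.2958]
tool_rot: [0.0, 0.731, 0.682, -0.0]
contact_force: [0.6, -0.7, 0.4]
gripper_width: 0.589
grasp_force: 0.3
```

jog_arm(
  motion=[
    [0,0,0,0,0,-20,50],
    [0,0,0,0,0,-50,50],
    [0,0,0,0,-5,-75,50],
    [0,0,0,0,-40,-80,50],
    [0,0,0,0,-90,-80,0],
    [0,0,0,0,-140,-80,0],
    [0,0,0,0,-170,-80,0],
    [0,0,0,0,-170,-80,0],
  ],
)

```text
t: 8.85
eef_pos: [0.4916, 0.0578, 0.3779]
tool_rot: [0.001, 0.731, 0.683, 0.001]
contact_force: [0.9, -0.2, 1.4]
gripper_width: 0.004
grasp_force: 0.0
```

Run:
```python
from h import *
np.set_printoptions(precision=4,suppress=True)
for c in("scene","top"):
    p=bot.read_camera(c); save(p,c+"3")
    for k,z in(("plunger_top",.136),("guard_bar",.31)):
        for r in bot.tip_of(k,p)[:2]: print(c,k,round(r["score"],2),np.array(r["xy"]),at_z(p,r["xy"],z))
a,b=[cv2.imread(f"pics/{c}3.png")[80:340,130:430] for c in("scene","top")]
cv2.imwrite("pics/c3.png",cv2.resize(np.hstack([a,b]),(800,346)))
print(delta([.579,.052,.20],-.068),bot.get_obs()["eef_pos"])
```

```text
scene plunger_top 0.83 [290.2 193.7] [0.5843 0.0613 0.136 ]
scene plunger_top 0.25 [373.3 241.6] [0.5818 0.2441 0.136 ]
scene guard_bar 0.71 [375. 240.] [0.7071 0.3    0.31  ]
scene guard_bar 0.6 [232.2 153.2] [0.7027 0.0436 0.31  ]
top plunger_top 0.6 [279.4 231.4] [0.5837 0.0488 0.136 ]
top guard_bar 0.73 [279.3 135.6] [0.7039 0.0425 0.31  ]
(array([-0.   , -0.001, -0.001]), array([  0.6,  85.4, 175.8])) [0.4938 0.0572 0.3758]
```

View pics/c3.png

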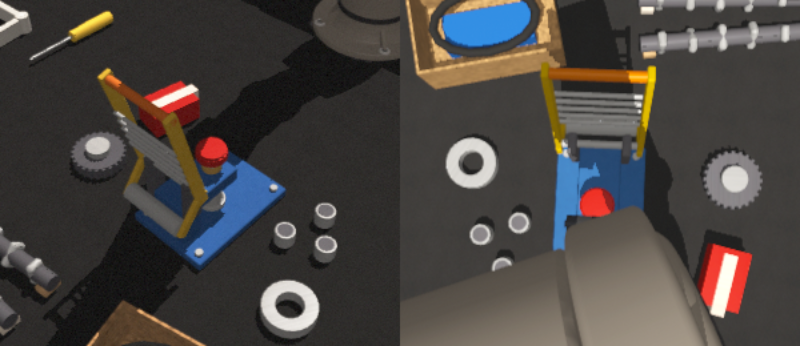

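The guard rests on its rear stop: bar at (.704,.043), as predicted for 1.83 rad. The red head is clear, centred at about (.581,.052). I'll go above it with the fingers shut.

jog_arm(
  motion=[
    [0,0,0,0,30,20,0],
    [0,0,0,0,65,60,0],
    [0,0,0,0,83,105,0],
    [0,0,0,0,87,150,0],
    [0,0,0,0,87,190,0],
    [0,0,0,0,87,212,0],
    [0,0,0,0,87,220,0],
    [0,0,0,0,87,220,0],
    [0,0,0,0,87,220,0],
  ],
)

```text
t: 10.28
eef_pos: [0.5808, 0.0513, 0.1569]
tool_rot: [0.001, 0.731, 0.682, 0.001]
contact_force: [-0.4, -0.1, -1.4]
gripper_width: -0.004
grasp_force: 0.0
```

Run:
```python
from h import *
p=bot.read_camera("scene"); save(p,"s4"); cv2.imwrite("pics/c4.png",cv2.resize(cv2.imread("pics/s4.png")[100:300,170:400],(690,600)))
print(delta([.581,.052,.136],-.068),bot.get_obs()["eef_pos"],bot.get_obs()["contact_force"])
```

```text
(array([ 0.002, -0.   , -0.001]), array([ 0.7,  0.2, 21. ])) [0.58071376 0.05133089 0.15701691] [0.03016217 0.12715156 0.12235775]
```

View pics/c4.png

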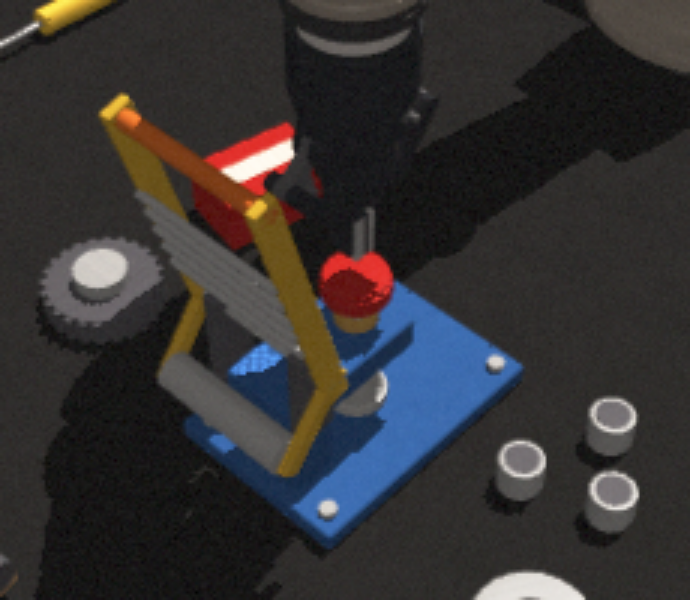

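The closed fingers (365,235) stand over the head (355,280), clear of the guard. Pressing.

jog_arm(
  motion=[
    [0,0,0,0,0,12,0],
    [0,0,0,0,0,22,0],
    [0,0,0,0,0,29,0],
    [0,0,0,0,0,34,0],
    [0,0,0,0,0,37,0],
    [0,0,0,0,0,38,0],
    [0,0,0,0,0,38,0],
  ],
)

```text
t: 11.2
eef_pos: [0.5801, 0.051, 0.1209]
tool_rot: [0.001, 0.731, 0.682, -0.0]
contact_force: [-10.0, -3.0, 30.2]
gripper_width: 0.0
grasp_force: 15.1
```

Travel reads 15 mm at 30 N, well above the 10 N spring, so the head is on its stop. I'll hold it, then rise.

jog_arm(
  motion=[
    [0,0,0,0,0,0,0],
    [0,0,0,0,0,0,0],
    [0,0,0,0,0,0,0],
    [0,0,0,0,0,0,0],
    [0,0,0,0,0,0,0],
    [0,0,0,0,0,0,0],
  ],
)

```text
t: 11.95
eef_pos: [0.5801, 0.051, 0.1209]
tool_rot: [0.001, 0.731, 0.682, -0.0]
contact_force: [-10.0, -3.7, 30.6]
gripper_width: -0.001
grasp_force: 15.0
```

jog_arm(
  motion=[
    [0,0,0,0,0,-10,0],
    [0,0,0,0,0,-25,0],
    [0,0,0,0,0,-55,0],
    [0,0,0,0,0,-95,0],
    [0,0,0,0,-30,-140,0],
    [0,0,0,0,-70,-180,0],
    [0,0,0,0,-110,-200,0],
    [0,0,0,0,-120,-200,0],
    [0,0,0,0,-120,-200,0],
  ],
)

```text
t: 13.08
eef_pos: [0.4598, 0.0591, 0.3174]
tool_rot: [0.0, 0.731, 0.682, -0.0]
contact_force: [0.1, -0.2, -0.2]
gripper_width: -0.001
grasp_force: 0.0
```

Run:
```python
from h import *
for c in("scene","top"):
    p=bot.read_camera(c); save(p,c+"5")
    for k,z in(("plunger_top",.136),("guard_bar",.31)):
        for r in bot.tip_of(k,p)[:1]: print(c,k,round(r["score"],2),np.array(r["xy"]),at_z(p,r["xy"],z))
a,b=[cv2.imread(f"pics/{c}5.png")[80:340,130:430] for c in("scene","top")]
cv2.imwrite("pics/c5.png",cv2.resize(np.hstack([a,b]),(800,346)))
```

```text
scene plunger_top 0.9 [291.1 188.2] [0.57204026 0.05350771 0.136     ]
scene guard_bar 0.22 [254.8 211.7] [0.7687923 0.1485446 0.31     ]
top plunger_top 0.67 [278.2 232.3] [0.58211351 0.05101123 0.136     ]
top guard_bar 0.96 [274.3 137.6] [0.70132604 0.04931696 0.31      ]
```

View pics/c5.png

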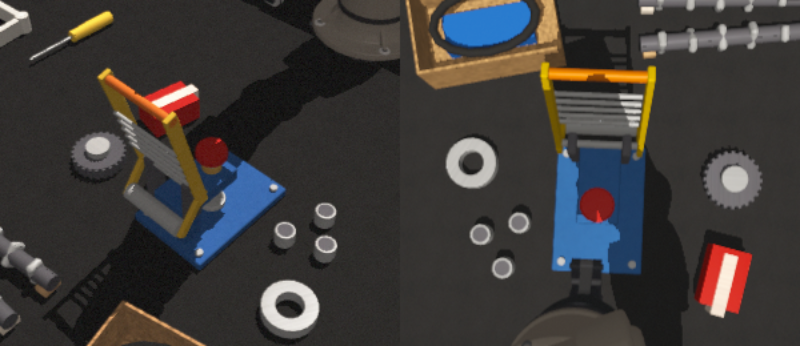

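The guard is still open (bar at (140,98) in the scene half), the plunger head is back up at (211,152), the loose parts haven't moved, and the robot is clear.

```bash
python3 -c "
from station import bot
print(bot.hand_in())"
```

```text
the job is handed in; nothing more can be done
None
```

The job is handed in: the guard rests open on its rear stop, the plunger was held on its stop for about 0.8 s and sprang back up, and the loose parts look undisturbed in the last pictures.

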